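# Press the front of a badge

### The job

The die slide of the badge press is locked in its middle position. Press down the latch tab on the slide's grip and, with it pressed, slide the die that holds the domed badge front (not the flat back plate with the raised bar) under the ram as far as it goes, and let the tab spring up so that the slide is locked there; only then push the plunger head fully down to its stop, keep it down for about half a second and let it come back up. Keep both badge parts lying in their dies, and do not knock the mug or the gift box beside the press about.

Things in the scene. Friction and masses are not known exactly. Their poses are not given: they have to be found in the camera images.
- press: The grey badge press, fixed to the desk: base plate 275 x 280 x 16 mm, a column at the back (its +x side, 62 to 102 mm behind the ram's axis) and an arm 64 mm wide over the slide (z 125 to 167 mm). Origin on the desk surface on the ram's vertical axis; +z up; the grip of the slide is on its -x side; +y is the direction in which the slide's joint grows. The yaw of the press varies
- ram_line (a point): Point on the ram's vertical axis, 60 mm above the desk, fixed to the press; axes as the press. The steel ram foot (64 mm diameter) hangs over it, its underside 94 mm above the desk when up and 64 mm when fully down
- plunger_top (a point): Centre of the flat top of the plunger's round black head (61 mm diameter, 19 mm thick), on the ram's axis, 225 mm above the desk when up; moves with the plunger. The head stands free above the arm of the press
- plunger (a joint): How far the plunger is pressed down, m: 0 = up, 0.030 = at its stop. A spring resists with 4 N at the top and 14 N at the stop, and lifts it again when it is let go
- slide_center (a point): Centre of the top of the steel die slide, a plate 90 mm (x) by 252 mm (y), 44 mm above the desk; moves with it, axes as the press. It carries two round cup dies centred 80 mm to either side of this point along y (87 mm outside, 79 mm inside, floor 52 mm and rim 62 mm above the desk)
- die_slide (a joint): Position of the die slide along the press's y, m: 0 = middle, +0.080 and -0.080 = its two end positions (hard stops at +-0.081). It locks at 0 and at both ends with about 2 mm of play. At +0.080 the die on its -y side stands under the ram, at -0.080 the one on its +y side. Friction about 2 N
- latch_tab (a joint): How far the latch tab is pressed down, m: 0 = up (slide locked), 0.008 = fully down. The slide is free when it is pressed more than 0.005. Spring 3 N at the top, 7 N fully down. Let go between two positions it stays down, held by the latch rail, and springs up by itself when the slide reaches the middle or an end
- tab_top (a point): Centre of the top of the grey ribbed latch tab (44 mm in x, 58 mm in y), 66 mm above the desk when up, 135 mm in front (-x) of the ram's axis; moves with tab and slide. It lies between two black upright cheeks of the slide's grip, 62 mm apart in y, tops 80 mm above the desk: shut fingers put down between them press the tab, and push a cheek to move the slide
- shell_center (a point): The domed badge front: a loose plain aluminium disc, 75 mm diameter, smooth and domed, 10 mm high, 30 g, lying in one of the two dies (which one varies). This point is at its centre, 5 mm above its underside
- back_center (a point): The badge back: a loose flat aluminium disc, 75 mm diameter, 4 mm thick, with a raised dark steel bar 56 x 12 x 6 mm across its middle, lying in the other die. This point is at the centre of the disc, 2 mm above its underside
- mug: Bystander: white mug, 80 mm diameter, 95 mm high, to the left of the press; origin at the centre of its foot
- gift_box: Bystander: black gift box with a pale lid, 95 x 125 x 72 mm, to the right of the press; origin at the centre of its underside
Not all that is in view belongs to the job. Leave any green or pink look-alike of the part that bears shell_center alone.

How it is judged (in metres and radians):
On the way, in this order (a step that is already met when the one before it is completed fails the run):
1. the domed front is under the ram and the slide is locked there, its tab up (horizontal distance between shell_center and ram_line below 0.008 m and value of joint latch_tab below 0.002 m), for 0.2 s.
2. the plunger is pressed to its stop over the domed front (value of joint plunger above 0.027 m and horizontal distance between shell_center and ram_line below 0.008 m), for 0.2 s.
At the end, for the whole second after the job is handed in: The plunger is back up (within 3 mm), the slide is locked with its tab up (within 2 mm), the domed front lies flat in its die within 8 mm of the ram's axis, and the back plate lies flat in the other die, 150 to 170 mm from the ram's axis (all of step 1 and value of joint plunger below 0.003 m and height (world z) of shell_center between 0.053 and 0.061 m and angle between each of shell_center, back_center's own z axis and vertical below 0.12 rad and horizontal distance between back_center and ram_line between 0.15 and 0.17 m and height (world z) of back_center between 0.05 and 0.058 m); the robot touches nothing.
It fails at once if the plunger is pressed (more than 10 mm) while the domed front is not under it or the slide is not locked (value of joint plunger above 0.01 m and (horizontal distance between shell_center and ram_line above 0.01 m or value of joint latch_tab above 0.004 m)).
It fails at once if the mug or the gift box is shifted by more than 30 mm (distance of any of mug, gift_box from where it was at the start of the episode above 0.03 m).
It also fails if it takes over 42 s, if anything falls off the work surface, if the arm or the gripper's body presses on something with over 40 N, if the wrist force passes 120 N, or if a joint passes its speed limit or range.

### The arm

A 7-joint arm with a two-finger parallel gripper is mounted at the origin on the work surface. World frame = base frame: x ahead of the robot, y to its left, z up, the work surface at z = 0. Lengths are in mm, angles in rad, forces in N, time in s.
With the tool pointing down it reaches from about 350 to 900 mm from the base axis. Payload 8.1 kg.
Tool frame: the origin (TCP) lies on the centre line of the jaws, within the pads' length; the fingertips stand 17 mm ahead of it and the grasp point (between the pads) lies 2 mm behind it; y points along the fingers, x is the direction in which the jaws open and shut, and the axes are right-handed (so a half turn about y gives the same grasp; the last joint's range is limited). The gripper opens to 85 mm and grips with 20 to 120 N. Pads are 22 mm wide; open, the fingers measure 114 mm over their backs; the gripper's body (76 mm by 85 mm) begins 54 mm behind the grasp point. The pads swing forward as they close: fully open they stand 13 mm farther back than shut.
Start: joints at [-1.397, 0.434, 0.025, 1.573, -0.012, 1.134, -0.075], TCP at [170.826, 601.215, 248.323] pointing down, gripper open.
Joint ranges: [-2.62, 2.62], [-0.44, 2.09], [-1.27, 1.32], [0.08, 2.57], [-1.32, 4.46], [0.12, 2], [-2.74, 2.74]. Speed limits (rad/s): [2.22, 2.22, 3.01, 3.01, 3.14, 3.14, 3.14].

### API

Orientations are given as a unit quaternion [w, x, y, z].
In Python, from bench import readout, eyes, ctrl, spotter gives the robot as it stands.
- The arm moves only by the tool arm_command, never from a script. Its argument "commands" is a list of rows, each an object of numbers: "rx", "ry", "rz": the turn, a rotation vector about the tool's x, y, z in rad; "tx", "ty", "tz": the shift along the tool's x, y, z in cm; "hand": the opening, from 0 (shut) to 1 (fully open). A call has exactly 5 rows; each row shifts and turns the commanded pose from where the row before left it, along the tool's axes as they then stand; what a row does not reach is not made up. A row lasts 1/12 s, in which the tool goes at most 41.7 mm and 7.16 degrees, less where a joint would pass 70% of its speed; a pose out of reach is approached as far as the arm can. A call is refused whole if a number of a shift passes 4.17 or a number of a turn 0.125, either way. A call with a gripper value outside its range is refused whole. The fingers move at their own pace and stop on an object; "newtons" is the grip in N (left out, the last holds). Time passes only in rows, so rows that do not move let the fingers close, or fill a call up. It gives the time, the measured TCP pose, the force and the opening at its end, in the units of the state.
- readout.get_state(): the state, without advancing time (a new reading comes with each control period).
- eyes.grab_frame(name): name is "side" or "top"; returns the picture (384x512x3 uint8, red, green, blue); there is no depth.
- eyes.calibration(name): a dict with "fx", "fy", "cx", "cy" (pixels), "R" (3x3) and "t" (3): a world point X has camera coordinates R X + t. Camera axes: x right, y down, z forward; pixel columns grow to the right and rows downward; lengths in mm; the calibration is good to about 2 mm. A picture is of the moment at which its call begins. calibration takes no time and is no camera call.
- ctrl.close_job(): hands the job in, once; it reports no verdict.
Trained networks look in the newest picture that a camera, given by its name, has taken for a name from the list of things; names that differ only in an ending like _2 or _b are one class to them, and where a whole thing is asked for, a point or a joint stands for the part that bears it (a point fixed in the world has none). Each returns a list of dicts, best first, with "p" (0 to 1); they miss things now and then, are a little off and sometimes report something else, mostly with a low value. They report only what shows in the picture. A call takes as long as a camera call. They do not tell look-alikes from the thing itself.
- spotter.recognise(camera, name): "centre" ([x, y, z] in mm, in the coordinates of the camera as it stood for that picture, good to about 4 mm: the middle of the surface that is visible of it).
- spotter.outline_of(camera, name): "mask" (384x512 bool, what is visible of it).
The state is a dict: "t": time; "joint_positions": joint angles; "qd": joint speeds; "effort": joint torques, N m; "tool_pos": TCP position; "tcp_rot": TCP orientation; "force": force on the tool from outside, world axes, zero at the start; "moment": the same for the moment, N m; "opening": finger opening in mm.
Only numpy, scipy, OpenCV 4.12 (cv2) and the standard library are available. Lean on these libraries where they do the work, as an engineer would, in place of code of your own. Each camera call takes 0.05 s, during which the arm holds its last target. There are 200 camera calls.

## Working session

There is one attempt and no reset: what is moved stays moved. The work goes in short steps, Python scripts to look and compute and a tool call to move; the robot and the scene stay as the last step left them, time stands still between calls to the robot, and variables do not carry over. Pictures are saved under pics/ and viewed, about 8 in all and at most 12, crops included, and the job is handed in when it is done.

Besides the shell and the picture viewer there is one more tool, called in YAML: its name, and indented under it one key for each argument. arm_command: Moves the arm, as the interface text tells. Its arguments: {"type":"object","properties":{"commands":{"type":"array","items":{"type":"object","properties":{"rx":{"type":"number"},"ry":{"type":"number"},"rz":{"type":"number"},"tx":{"type":"number"},"ty":{"type":"number"},"tz":{"type":"number"},"hand":{"type":"number"}}}},"newtons":{"type":"number"}},"required":["commands"]}

```bash
mkdir -p pics; cat > h.py <<'E'
import numpy as np, cv2
from bench import readout, eyes, ctrl, spotter
from scipy.spatial.transform import Rotation as Ro
def shot(cam,name):
    im=eyes.grab_frame(cam); cv2.imwrite(f'pics/{name}.png',im[:,:,::-1]); return im
def world(cam,p):
    c=eyes.calibration(cam); return np.array(c['R']).T@(np.array(p)-np.array(c['t']))
def proj(cam,X):
    c=eyes.calibration(cam); q=np.array(c['R'])@np.array(X)+np.array(c['t']); return np.array([c['fx']*q[0]/q[2]+c['cx'],c['fy']*q[1]/q[2]+c['cy']])
def ray(cam,u,v,z):
    c=eyes.calibration(cam); R=np.array(c['R']); o=-R.T@np.array(c['t']); d=R.T@np.array([(u-c['cx'])/c['fx'],(v-c['cy'])/c['fy'],1]); return o+d*(z-o[2])/d[2]
E
python3 - <<'E'
from h import *
a=shot('top','t0');b=shot('side','s0')
s=readout.get_state();print(s['t'],s['tool_pos'],s['tcp_rot'],s['force'],s['opening'])
for cam in('top','side'):
    for n in('plunger_top','tab_top','shell_center','back_center','slide_center','mug','gift_box'):
        for r in spotter.recognise(cam,n)[:3]:
            w=world(cam,r['centre']);print(cam,n,round(r['p'],2),w.round(),proj(cam,w).round())
E
```

```text
0.1 [170.70403206 600.81395226 247.62866197] [-0.56389279  0.56451952  0.42587214 -0.42658593] [-0.21805753  0.15033922 -1.10733399] 85.55755432078183
top plunger_top 0.91 [643.  88. 222.] [243. 149.]
top plunger_top 0.46 [509.  80.  64.] [249. 207.]
top tab_top 0.58 [511.  77.  63.] [250. 207.]
top shell_center 0.93 [383. 189.   7.] [214. 250.]
top shell_center 0.67 [635. 169.  55.] [220. 166.]
top shell_center 0.64 [608. 311.   7.] [177. 178.]
top back_center 0.85 [652.  11.  54.] [272. 161.]
top slide_center 0.94 [594.  78.  42.] [250. 180.]
top mug 0.64 [483. 394.  41.] [146. 217.]
top gift_box 0.83 [ 571. -213.   72.] [348. 186.]
side plunger_top 0.61 [644.  78. 222.] [286. 144.]
side tab_top 0.61 [514.  82.  66.] [241. 196.]
side tab_top 0.22 [629. 168.  61.] [265. 168.]
side shell_center 0.75 [627. 167.  61.] [264. 169.]
side shell_center 0.54 [386. 189.  10.] [189. 197.]
side shell_center 0.51 [613. 303.   8.] [244. 156.]
side back_center 0.81 [656.   5.  62.] [297. 202.]
side slide_center 0.86 [605.  66.  44.] [271. 196.]
side mug 0.96 [485. 358.  61.] [202. 144.]
side mug 0.37 [ 566. -223.   77.] [309. 275.]
side gift_box 0.74 [ 570. -222.   77.] [310. 274.]
side gift_box 0.23 [602.  71.  44.] [270. 196.]
```

View pics/t0.png

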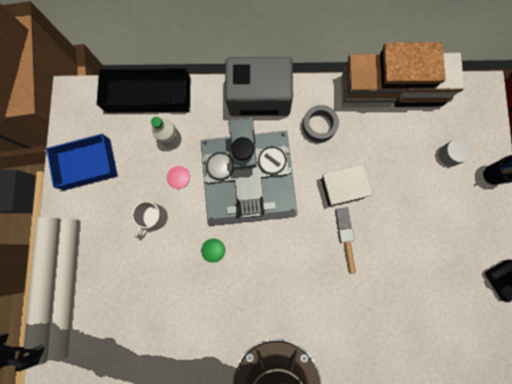

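View pics/s0.png

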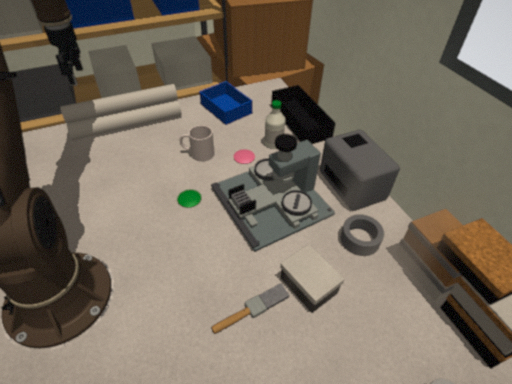

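Top view: grey domed disc at (220,166) in the left (+y) die, and bar plate at (272,161) in the right die. The green disc (213,250) and pink disc (178,178) on the desk are look-alikes, so I choose (220,166). I'll check that with a close crop and a fitted press pose.

```bash
cat >> h.py <<'E'
def fit(obs):
    # obs: list of (local xyz, cam, pixel)
    from scipy.optimize import least_squares
    def f(p):
        c,s=np.cos(p[2]),np.sin(p[2]);r=[]
        for L,cam,uv in obs: r+=list(proj(cam,[p[0]+c*L[0]-s*L[1],p[1]+s*L[0]+c*L[1],L[2]])-uv)
        return np.array(r)
    o=least_squares(f,[643,88,.1],x_scale=[10,10,.1],loss='soft_l1');return o.x,f(o.x)
def P(p,L):
    c,s=np.cos(p[2]),np.sin(p[2]);return np.array([p[0]+c*L[0]-s*L[1],p[1]+s*L[0]+c*L[1],L[2]])
E
python3 - <<'E'
from h import *
obs=[]
for cam in('top','side'):
    im=eyes.grab_frame(cam)
    for n,L in(('plunger_top',(0,0,222)),('tab_top',(-135,0,66)),('shell_center',(0,80,59)),('back_center',(0,-80,57))):
        rs=spotter.recognise(cam,n)
        for r in rs:
            w=world(cam,r['centre'])
            if np.linalg.norm(w-P([643,88,.1],L))<30: obs.append((L,cam,proj(cam,w)));break
p,r=fit(obs);print(p);print([(o[0],o[1]) for o in obs]);print(r.reshape(-1,2).round(1))
out=[]
for cam in('top','side'):
    im=eyes.grab_frame(cam)[:,:,::-1].copy();c=proj(cam,P(p,(-50,0,60)));x0,y0=(c-55).astype(int)
    k=cv2.resize(im[y0:y0+110,x0:x0+110],None,fx=3.6,fy=3.6,interpolation=cv2.INTER_CUBIC)
    def d(L,col=(0,0,255)):
        q=(proj(cam,P(p,L))-[x0,y0]+.5)*3.6;cv2.circle(k,tuple(int(v) for v in q),2,col,-1)
    for L in((0,0,225),(-135,0,66),(0,80,62),(0,-80,58)):d(L)
    for sy in(-1,1):
        for t in np.linspace(0,6.28,24): d((43.5*np.cos(t),80*sy+43.5*np.sin(t),62),(0,255,0))
    for t in np.linspace(0,6.28,24): d((30.5*np.cos(t),30.5*np.sin(t),225),(255,0,255))
    for x in(-157,-113):
        for y in(-29,29): d((x,y,66),(255,255,0))
    out.append(k)
cv2.imwrite('pics/c1.png',np.hstack(out))
E
```

```text
[6.44836061e+02 8.79684851e+01 1.06317588e-01]
[((0, 0, 222), 'top'), ((-135, 0, 66), 'top'), ((0, 80, 59), 'top'), ((0, -80, 57), 'top'), ((0, 0, 222), 'side'), ((-135, 0, 66), 'side'), ((0, 80, 59), 'side'), ((0, -80, 57), 'side')]
[[-0.5 -0.1]
 [ 1.2  0.3]
 [ 0.1 -1.3]
 [ 0.4 -0.5]
 [-1.3 -2.2]
 [-0.4  1.6]
 [ 2.7 -0.3]
 [-1.2 -0.1]]
```

View pics/c1.png

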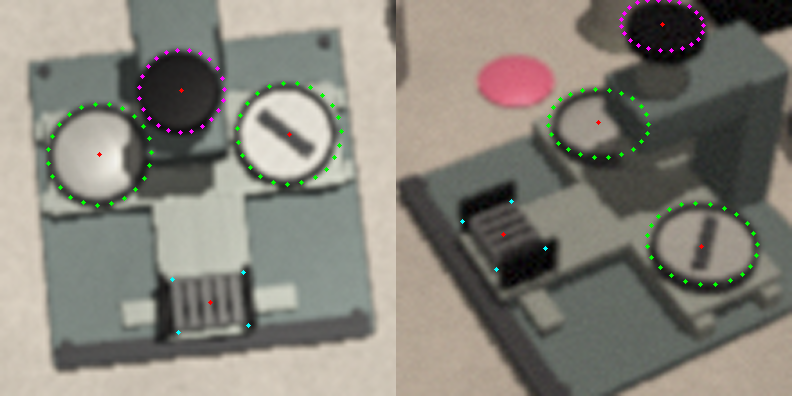

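The crop confirms the plain grey dome in the +y die at crop (98,152) and the bar plate in the -y die at (288,132). The fit sits on the rims, head and tab, so the slide has to go to -0.080.

```bash
cat >> h.py <<'E'
p0=[644.8,88.3,.106]
def plan(target, yaw=.106, align='x'):
    s=readout.get_state();q=s['tcp_rot'];R=Ro.from_quat([q[1],q[2],q[3],q[0]]).as_matrix()
    py=np.array([-np.sin(yaw),np.cos(yaw),0])
    best=None
    for sg in(1,-1):
        x=sg*py;y=np.array([0,0,-1.]);T=np.c_[x,y,np.cross(x,y)]
        rv=Ro.from_matrix(R.T@T).as_rotvec()
        if best is None or np.linalg.norm(rv)<np.linalg.norm(best[0]): best=(rv,T)
    d=np.array(target)-s['tool_pos']
    print('t',s['t'],'pos',s['tool_pos'].round(1) if hasattr(s['tool_pos'],'round') else s['tool_pos'],'F',np.round(s['force'],1),'open',round(s['opening'],1))
    print('R\n',R.round(3));print('rotvec',best[0].round(3));print('d world',d.round(1),'in current tool cm',(R.T@d/10).round(2),'in aligned tool cm',(best[1].T@d/10).round(2))
    print('aligned T\n',best[1].round(3))
E
python3 -c "
from h import *
t=P(p0,(-135,0,0));print(t);plan([t[0],t[1],120]);print(readout.get_state()['joint_positions'])"
```

```text
[510.55772012  74.01678281   0.        ]
t 1.4 pos [170.8 601.2 248.3] F [ 0.2  1.2 -0.8] open 85.1
R
 [[ 0.273  0.    -0.962]
 [ 0.962  0.     0.273]
 [ 0.    -1.    -0.   ]]
rotvec [ 0.    -0.383  0.   ]
d world [ 339.7 -527.2 -128.3] in current tool cm [-41.42  12.83 -47.09] in aligned tool cm [-56.02  12.83 -28.2 ]
aligned T
 [[-0.106  0.    -0.994]
 [ 0.994  0.    -0.106]
 [ 0.    -1.    -0.   ]]
[-1.39658858  0.43448824  0.02502861  1.57321844 -0.01160226  1.13401517
 -0.07511164]
```

arm_command:
  commands:
    - {"tx": -2.5,"tz": -2.8,"ry": -0.096,"hand": 0}
    - {"tx": -2.5,"tz": -2.8,"ry": -0.096,"hand": 0}
    - {"tx": -2.5,"tz": -2.8,"ry": -0.096,"hand": 0}
    - {"tx": -2.5,"tz": -2.8,"ry": -0.095,"hand": 0}
    - {"tx": -3.0,"tz": -2.6,"hand": 0}
  newtons: 30

```text
invalid input
```

```bash
python3 -c "
from h import *
t=P(p0,(-135,0,0));plan([t[0],t[1],120])"
```

```text
t 1.4 pos [170.8 601.2 248.3] F [ 0.2  1.2 -0.8] open 85.1
R
 [[ 0.273  0.    -0.962]
 [ 0.962  0.     0.273]
 [ 0.    -1.    -0.   ]]
rotvec [ 0.    -0.383  0.   ]
d world [ 339.7 -527.2 -128.3] in current tool cm [-41.42  12.83 -47.09] in aligned tool cm [-56.02  12.83 -28.2 ]
aligned T
 [[-0.106  0.    -0.994]
 [ 0.994  0.    -0.106]
 [ 0.    -1.    -0.   ]]
```

arm_command:
  commands:
    - {"tx": -2.5,"ty": 0,"tz": -2.8,"rx": 0,"ry": -0.096,"rz": 0,"hand": 0}
    - {"tx": -2.5,"ty": 0,"tz": -2.8,"rx": 0,"ry": -0.096,"rz": 0,"hand": 0}
    - {"tx": -2.5,"ty": 0,"tz": -2.8,"rx": 0,"ry": -0.096,"rz": 0,"hand": 0}
    - {"tx": -2.5,"ty": 0,"tz": -2.8,"rx": 0,"ry": -0.095,"rz": 0,"hand": 0}
    - {"tx": -3.0,"ty": 0,"tz": -2.6,"rx": 0,"ry": 0,"rz": 0,"hand": 0}
  newtons: 30

```text
t: 1.82
tool_pos: [297.7, 459.8, 248.5]
tcp_rot: [-0.471, 0.471, 0.528, -0.527]
force: [1.0, 0.7, -0.4]
opening: 25.7
```

```bash
python3 -c "
from h import *
t=P(p0,(-135,0,0));plan([t[0],t[1],120])"
```

```text
t 1.8167 pos [297.7 459.8 248.5] F [ 1.   0.7 -0.4] open 25.7
R
 [[-0.113  0.    -0.994]
 [ 0.994  0.001 -0.113]
 [ 0.001 -1.    -0.   ]]
rotvec [0.    0.007 0.001]
d world [ 212.8 -385.8 -128.5] in current tool cm [-40.75  12.83 -16.78] in aligned tool cm [-40.61  12.85 -17.08]
aligned T
 [[-0.106  0.    -0.994]
 [ 0.994  0.    -0.106]
 [ 0.    -1.    -0.   ]]
```

arm_command:
  commands:
    - {"tx": -3.7,"ty": 0,"tz": -1.5,"rx": 0,"ry": 0,"rz": 0,"hand": 0}
    - {"tx": -3.7,"ty": 0,"tz": -1.5,"rx": 0,"ry": 0,"rz": 0,"hand": 0}
    - {"tx": -3.7,"ty": 0,"tz": -1.5,"rx": 0,"ry": 0,"rz": 0,"hand": 0}
    - {"tx": -3.7,"ty": 0,"tz": -1.5,"rx": 0,"ry": 0,"rz": 0,"hand": 0}
    - {"tx": -3.7,"ty": 0,"tz": -1.5,"rx": 0,"ry": 0,"rz": 0,"hand": 0}

```text
t: 2.23
tool_pos: [391.9, 283.0, 248.6]
tcp_rot: [-0.473, 0.473, 0.526, -0.526]
force: [0.3, -0.3, 0.1]
opening: 0.1
```

arm_command:
  commands:
    - {"tx": -3.7,"ty": 0,"tz": -1.5,"rx": 0,"ry": 0,"rz": 0,"hand": 0}
    - {"tx": -3.7,"ty": 1,"tz": -1.5,"rx": 0,"ry": 0,"rz": 0,"hand": 0}
    - {"tx": -3.7,"ty": 1,"tz": -1.5,"rx": 0,"ry": 0,"rz": 0,"hand": 0}
    - {"tx": -3.7,"ty": 1,"tz": -1.5,"rx": 0,"ry": 0,"rz": 0,"hand": 0}
    - {"tx": -3.0,"ty": 1,"tz": -1.5,"rx": 0,"ry": 0,"rz": 0,"hand": 0}

```text
t: 2.65
tool_pos: [485.5, 112.7, 208.3]
tcp_rot: [-0.473, 0.473, 0.526, -0.525]
force: [0.5, 0.9, -0.3]
opening: 0.4
```

```bash
python3 -c "
from h import *
t=P(p0,(-135,0,0));plan([t[0],t[1],115])"
```

```text
t 2.65 pos [485.5 112.7 208.3] F [ 0.5  0.9 -0.3] open 0.4
R
 [[-0.104  0.001 -0.995]
 [ 0.995 -0.    -0.104]
 [-0.    -1.    -0.001]]
rotvec [ 0.001 -0.001 -0.   ]
d world [ 25.1 -38.7 -93.3] in current tool cm [-4.11  9.33 -2.08] in aligned tool cm [-4.12  9.33 -2.09]
aligned T
 [[-0.106  0.    -0.994]
 [ 0.994  0.    -0.106]
 [ 0.    -1.    -0.   ]]
```

arm_command:
  commands:
    - {"tx": -2.1,"ty": 1.5,"tz": -1.0,"rx": 0,"ry": 0,"rz": 0,"hand": 0}
    - {"tx": -2.0,"ty": 2.5,"tz": -1.1,"rx": 0,"ry": 0,"rz": 0,"hand": 0}
    - {"tx": 0,"ty": 2.5,"tz": 0,"rx": 0,"ry": 0,"rz": 0,"hand": 0}
    - {"tx": 0,"ty": 2.5,"tz": 0,"rx": 0,"ry": 0,"rz": 0,"hand": 0}
    - {"tx": 0,"ty": 0.3,"tz": 0,"rx": 0,"ry": 0,"rz": 0,"hand": 0}

```text
t: 3.07
tool_pos: [507.8, 76.3, 111.9]
tcp_rot: [0.474, -0.472, -0.524, 0.527]
force: [-0.8, 0.4, -0.6]
opening: 0.1
```

```bash
python3 - <<'E'
from h import *
t=P(p0,(-135,0,0));plan([t[0],t[1],100])
out=[]
for cam in('top','side'):
    im=eyes.grab_frame(cam)[:,:,::-1];c=proj(cam,P(p0,(-100,0,60)));x0,y0=(c-55).astype(int)
    out.append(cv2.resize(im[y0:y0+110,x0:x0+110],None,fx=3.6,fy=3.6,interpolation=cv2.INTER_CUBIC))
cv2.imwrite('pics/c2.png',np.hstack(out))
E
```

```text
t 3.0667 pos [507.8  76.3 111.9] F [-0.8  0.4 -0.6] open 0.1
R
 [[-0.105 -0.005 -0.994]
 [ 0.994 -0.002 -0.105]
 [-0.001 -1.     0.006]]
rotvec [-0.006 -0.001 -0.001]
d world [  2.8  -2.3 -11.9] in current tool cm [-0.26  1.19 -0.26] in aligned tool cm [-0.26  1.19 -0.25]
aligned T
 [[-0.106  0.    -0.994]
 [ 0.994  0.    -0.106]
 [ 0.    -1.    -0.   ]]
```

View pics/c2.png

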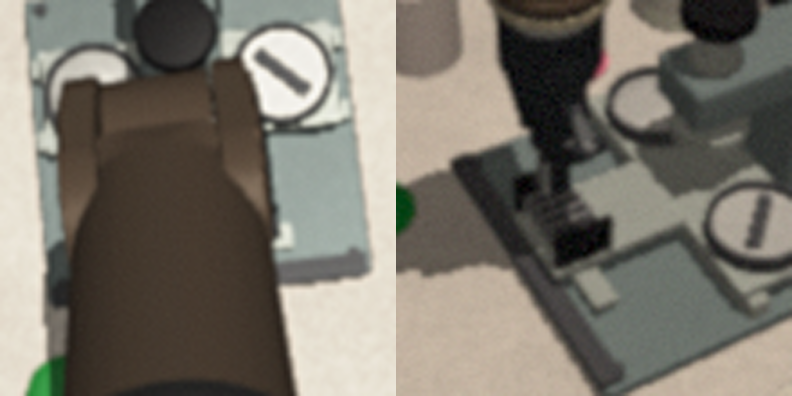

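The side crop shows the shut fingertips at about (570,200), above the ribbed tab between the cheeks. I'll go down.

arm_command:
  commands:
    - {"tx": -0.1,"ty": 0.8,"tz": -0.1,"rx": 0,"ry": 0,"rz": 0,"hand": 0}
    - {"tx": 0,"ty": 0.8,"tz": 0,"rx": 0,"ry": 0,"rz": 0,"hand": 0}
    - {"tx": 0,"ty": 0.8,"tz": 0,"rx": 0,"ry": 0,"rz": 0,"hand": 0}
    - {"tx": 0,"ty": 0.5,"tz": 0,"rx": 0,"ry": 0,"rz": 0,"hand": 0}
    - {"tx": 0,"ty": 0.3,"tz": 0,"rx": 0,"ry": 0,"rz": 0,"hand": 0}

```text
t: 3.58
tool_pos: [510.7, 76.5, 82.7]
tcp_rot: [0.473, -0.473, -0.526, 0.526]
force: [-0.9, 0.3, 3.3]
opening: 0.1
```

arm_command:
  commands:
    - {"tx": 0,"ty": 0.1,"tz": 0,"rx": 0,"ry": 0,"rz": 0,"hand": 0}
    - {"tx": 0,"ty": 0.1,"tz": 0,"rx": 0,"ry": 0,"rz": 0,"hand": 0}
    - {"tx": 0,"ty": 0,"tz": 0,"rx": 0,"ry": 0,"rz": 0,"hand": 0}
    - {"tx": 0,"ty": 0,"tz": 0,"rx": 0,"ry": 0,"rz": 0,"hand": 0}
    - {"tx": 0,"ty": 0,"tz": 0,"rx": 0,"ry": 0,"rz": 0,"hand": 0}

```text
t: 4.0
tool_pos: [510.7, 76.4, 81.5]
tcp_rot: [0.473, -0.473, -0.526, 0.526]
force: [-2.6, 0.5, 2.8]
opening: 0.0
```

arm_command:
  commands:
    - {"tx": 0,"ty": 0.2,"tz": 0,"rx": 0,"ry": 0,"rz": 0,"hand": 0}
    - {"tx": 0,"ty": 0.2,"tz": 0,"rx": 0,"ry": 0,"rz": 0,"hand": 0}
    - {"tx": 0,"ty": 0.2,"tz": 0,"rx": 0,"ry": 0,"rz": 0,"hand": 0}
    - {"tx": 0,"ty": 0.05,"tz": 0,"rx": 0,"ry": 0,"rz": 0,"hand": 0}
    - {"tx": 0,"ty": 0,"tz": 0,"rx": 0,"ry": 0,"rz": 0,"hand": 0}

```text
t: 4.42
tool_pos: [510.9, 76.4, 74.9]
tcp_rot: [-0.473, 0.473, 0.526, -0.526]
force: [-4.5, -0.5, 8.2]
opening: -0.3
```

arm_command:
  commands:
    - {"tx": -0.8,"ty": 0,"tz": 0,"rx": 0,"ry": 0,"rz": 0,"hand": 0}
    - {"tx": -0.6,"ty": 0,"tz": 0,"rx": 0,"ry": 0,"rz": 0,"hand": 0}
    - {"tx": -0.5,"ty": 0,"tz": 0,"rx": 0,"ry": 0,"rz": 0,"hand": 0}
    - {"tx": -0.5,"ty": 0,"tz": 0,"rx": 0,"ry": 0,"rz": 0,"hand": 0}
    - {"tx": -0.5,"ty": 0,"tz": 0,"rx": 0,"ry": 0,"rz": 0,"hand": 0}

```text
t: 4.83
tool_pos: [514.1, 47.8, 74.9]
tcp_rot: [-0.473, 0.473, 0.526, -0.526]
force: [-3.3, 2.3, 7.5]
opening: 0.2
```

arm_command:
  commands:
    - {"tx": -0.9,"ty": 0,"tz": 0,"rx": 0,"ry": 0,"rz": 0,"hand": 0}
    - {"tx": -1.0,"ty": 0,"tz": 0,"rx": 0,"ry": 0,"rz": 0,"hand": 0}
    - {"tx": -1.0,"ty": 0,"tz": 0,"rx": 0,"ry": 0,"rz": 0,"hand": 0}
    - {"tx": -1.0,"ty": 0,"tz": 0,"rx": 0,"ry": 0,"rz": 0,"hand": 0}
    - {"tx": -0.7,"ty": 0,"tz": 0,"rx": 0,"ry": 0,"rz": 0,"hand": 0}

```text
t: 5.25
tool_pos: [519.0, 1.2, 74.9]
tcp_rot: [-0.473, 0.473, 0.526, -0.526]
force: [-4.3, 1.3, 7.4]
opening: 0.3
```

arm_command:
  commands:
    - {"tx": -0.5,"ty": 0,"tz": 0,"rx": 0,"ry": 0,"rz": 0,"hand": 0}
    - {"tx": -0.5,"ty": 0,"tz": 0,"rx": 0,"ry": 0,"rz": 0,"hand": 0}
    - {"tx": -0.4,"ty": 0,"tz": 0,"rx": 0,"ry": 0,"rz": 0,"hand": 0}
    - {"tx": -0.3,"ty": 0,"tz": 0,"rx": 0,"ry": 0,"rz": 0,"hand": 0}
    - {"tx": 0,"ty": 0,"tz": 0,"rx": 0,"ry": 0,"rz": 0,"hand": 0}

```text
t: 5.67
tool_pos: [521.9, -14.8, 75.2]
tcp_rot: [-0.472, 0.473, 0.527, -0.525]
force: [-0.9, 2.2, 7.5]
opening: 0.2
```

```bash
python3 -c "
from h import *
plan(P(p0,(-135,-97.5,75)))"
```

```text
t 5.6667 pos [521.9 -14.8  75.2] F [-0.9  2.2  7.5] open 0.2
R
 [[-0.106  0.002 -0.994]
 [ 0.994  0.001 -0.106]
 [ 0.001 -1.    -0.002]]
rotvec [0.002 0.    0.001]
d world [-1.1 -8.1 -0.2] in current tool cm [-0.8   0.02  0.19] in aligned tool cm [-0.8   0.02  0.19]
aligned T
 [[-0.106  0.    -0.994]
 [ 0.994  0.    -0.106]
 [ 0.    -1.    -0.   ]]
```

arm_command:
  commands:
    - {"tx": -0.3,"ty": 0,"tz": 0,"rx": 0,"ry": 0,"rz": 0,"hand": 0}
    - {"tx": -0.2,"ty": 0,"tz": 0,"rx": 0,"ry": 0,"rz": 0,"hand": 0}
    - {"tx": -0.1,"ty": 0,"tz": 0,"rx": 0,"ry": 0,"rz": 0,"hand": 0}
    - {"tx": -0.1,"ty": 0,"tz": 0,"rx": 0,"ry": 0,"rz": 0,"hand": 0}
    - {"tx": 0,"ty": 0,"tz": 0,"rx": 0,"ry": 0,"rz": 0,"hand": 0}

```text
t: 6.08
tool_pos: [522.7, -21.1, 75.2]
tcp_rot: [-0.472, 0.473, 0.527, -0.525]
force: [-0.9, 3.8, 6.2]
opening: -0.1
```

arm_command:
  commands:
    - {"tx": -0.1,"ty": 0,"tz": 0,"rx": 0,"ry": 0,"rz": 0,"hand": 0}
    - {"tx": -0.1,"ty": 0,"tz": 0,"rx": 0,"ry": 0,"rz": 0,"hand": 0}
    - {"tx": 0,"ty": 0,"tz": 0,"rx": 0,"ry": 0,"rz": 0,"hand": 0}
    - {"tx": 0,"ty": 0,"tz": 0,"rx": 0,"ry": 0,"rz": 0,"hand": 0}
    - {"tx": 0,"ty": 0,"tz": 0,"rx": 0,"ry": 0,"rz": 0,"hand": 0}

```text
t: 6.5
tool_pos: [522.8, -22.1, 75.2]
tcp_rot: [-0.472, 0.472, 0.527, -0.525]
force: [-0.3, 7.6, 7.1]
opening: 0.2
```

arm_command:
  commands:
    - {"tx": 0,"ty": -0.4,"tz": 0,"rx": 0,"ry": 0,"rz": 0,"hand": 0}
    - {"tx": 0,"ty": -0.5,"tz": 0,"rx": 0,"ry": 0,"rz": 0,"hand": 0}
    - {"tx": 0,"ty": -0.5,"tz": 0,"rx": 0,"ry": 0,"rz": 0,"hand": 0}
    - {"tx": 0.5,"ty": -1.0,"tz": 0,"rx": 0,"ry": 0,"rz": 0,"hand": 0}
    - {"tx": 0.5,"ty": -2.0,"tz": 0,"rx": 0,"ry": 0,"rz": 0,"hand": 0}

```text
t: 6.92
tool_pos: [519.6, -14.5, 117.9]
tcp_rot: [0.474, -0.472, -0.525, 0.526]
force: [0.0, 0.2, -0.9]
opening: 0.1
```

arm_command:
  commands:
    - {"tx": 0,"ty": -4,"tz": 0,"rx": 0,"ry": 0,"rz": 0,"hand": 0}
    - {"tx": 0,"ty": -4,"tz": 0,"rx": 0,"ry": 0,"rz": 0,"hand": 0}
    - {"tx": 0,"ty": -4,"tz": 0,"rx": 0,"ry": 0,"rz": 0,"hand": 0}
    - {"tx": 0,"ty": -3.5,"tz": 0,"rx": 0,"ry": 0,"rz": 0,"hand": 0}
    - {"tx": 0,"ty": 0,"tz": 0,"rx": 0,"ry": 0,"rz": 0,"hand": 0}

```text
t: 7.33
tool_pos: [524.1, -14.5, 281.5]
tcp_rot: [-0.47, 0.476, 0.529, -0.523]
force: [2.4, -0.4, 1.1]
opening: 0.3
```

```bash
python3 - <<'E'
from h import *
plan(P(p0,(0,0,260)))
out=[]
for cam in('top','side'):
    im=eyes.grab_frame(cam)[:,:,::-1];c=proj(cam,P(p0,(-80,-40,60)));x0,y0=(c-55).astype(int)
    k=cv2.resize(im[y0:y0+110,x0:x0+110],None,fx=3.6,fy=3.6,interpolation=cv2.INTER_CUBIC)
    for t in np.linspace(0,6.28,24):
        for yy in(0,-160):
            q=(proj(cam,P(p0,(43.5*np.cos(t),yy+43.5*np.sin(t),62)))-[x0,y0]+.5)*3.6;cv2.circle(k,tuple(int(v) for v in q),1,(0,255,0),-1)
    out.append(k)
    for n in('shell_center','back_center','tab_top'):
        for r in spotter.recognise(cam,n)[:2]: print(cam,n,round(r['p'],2),world(cam,r['centre']).round())
print('expect',P(p0,(0,0,57)),P(p0,(0,-160,54)),P(p0,(-135,-80,66)))
cv2.imwrite('pics/c3.png',np.hstack(out))
E
```

```text
t 7.3333 pos [524.1 -14.5 281.5] F [ 2.4 -0.4  1.1] open 0.3
R
 [[-0.105  0.012 -0.994]
 [ 0.994  0.001 -0.105]
 [-0.    -1.    -0.012]]
rotvec [ 0.012 -0.001 -0.   ]
d world [120.7 102.8 -21.5] in current tool cm [  8.95   2.3  -13.06] in aligned tool cm [  8.94   2.15 -13.09]
aligned T
 [[-0.106  0.    -0.994]
 [ 0.994  0.    -0.106]
 [ 0.    -1.    -0.   ]]
top shell_center 0.83 [383. 190.   8.]
top shell_center 0.56 [611. 312.   8.]
side shell_center 0.75 [640.  76.  60.]
side shell_center 0.73 [386. 188.   9.]
side back_center 0.98 [664. -73.  57.]
side tab_top 0.81 [525.  -1.  62.]
expect [644.8  88.3  57. ] [661.72825741 -70.80196134  54.        ] [519.02184883  -5.53419786  66.        ]
```

View pics/c3.png

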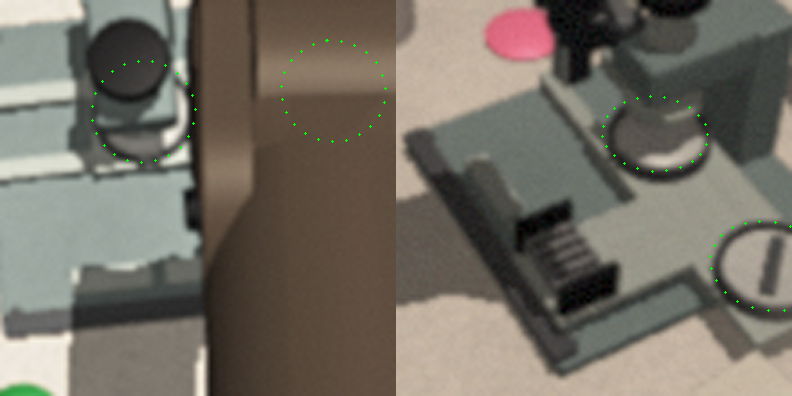

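The slide is at the -y end: the dome's die rim matches the circle under the ram and the bar plate sits at -160. Next I'll check that the tab is up by comparing its look with the start picture.

```bash
python3 - <<'E'
from h import *
now=eyes.grab_frame('side')[:,:,::-1];old=cv2.imread('pics/s0.png');out=[]
cv2.imwrite('pics/s1.png',now)
for im,y in((old,0),(now,-80)):
    x0,y0=(proj('side',P(p0,(-135,y,66)))-22).astype(int)
    k=cv2.resize(im[y0:y0+44,x0:x0+44],None,fx=9,fy=9,interpolation=cv2.INTER_CUBIC)
    for z,col in((66,(0,255,0)),(58,(0,0,255))):
        for L in((-157,-29),(-157,29),(-113,29),(-113,-29)):
            q=(proj('side',P(p0,(L[0],y+L[1],z)))-[x0,y0]+.5)*9;cv2.circle(k,tuple(int(v) for v in q),3,col,-1)
    out.append(k)
cv2.imwrite('pics/c4.png',np.hstack(out))
E
```

```text
(no output)
```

View pics/c4.png

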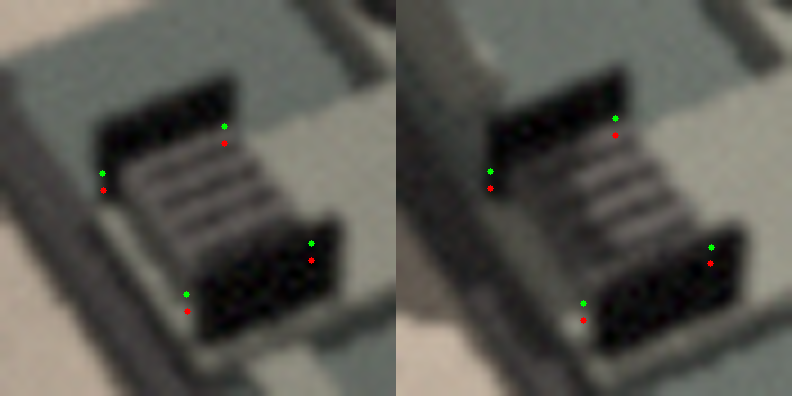

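The tab looks up in both crops, with far-cheek height over the ribs of 55 px before and 60 px now; fully pressed would be about 73. Pressing unlocked fails the run, so I'll confirm by a light touch (contact expected at TCP z≈83).

arm_command:
  commands:
    - {"tx": 0.5,"ty": 4,"tz": 0.2,"rx": 0.012,"ry": 0,"rz": 0,"hand": 0}
    - {"tx": 0.3,"ty": 4,"tz": 0,"rx": 0,"ry": 0,"rz": 0,"hand": 0}
    - {"tx": 0,"ty": 4,"tz": 0,"rx": 0,"ry": 0,"rz": 0,"hand": 0}
    - {"tx": 0,"ty": 4,"tz": 0,"rx": 0,"ry": 0,"rz": 0,"hand": 0}
    - {"tx": 0,"ty": 2,"tz": 0,"rx": 0,"ry": 0,"rz": 0,"hand": 0}

```text
t: 8.2
tool_pos: [513.4, -6.7, 89.4]
tcp_rot: [0.477, -0.469, -0.521, 0.531]
force: [-1.3, -0.1, 0.1]
opening: 0.1
```

arm_command:
  commands:
    - {"tx": 0,"ty": 0.8,"tz": 0,"rx": 0,"ry": 0,"rz": 0,"hand": 0}
    - {"tx": 0,"ty": 0.4,"tz": 0,"rx": 0,"ry": 0,"rz": 0,"hand": 0}
    - {"tx": 0,"ty": 0.2,"tz": 0,"rx": 0,"ry": 0,"rz": 0,"hand": 0}
    - {"tx": 0,"ty": 0,"tz": 0,"rx": 0,"ry": 0,"rz": 0,"hand": 0}
    - {"tx": 0,"ty": 0,"tz": 0,"rx": 0,"ry": 0,"rz": 0,"hand": 0}

```text
t: 8.62
tool_pos: [516.7, -6.6, 81.1]
tcp_rot: [0.475, -0.47, -0.523, 0.528]
force: [-2.8, -0.6, 3.8]
opening: -0.1
```

3.8 N at z=81, so the tab is up and locked. I'll lift and go to the plunger.

arm_command:
  commands:
    - {"tx": 0,"ty": -3.8,"tz": 0,"rx": 0,"ry": 0,"rz": 0,"hand": 0}
    - {"tx": 0,"ty": -3.8,"tz": 0,"rx": 0,"ry": 0,"rz": 0,"hand": 0}
    - {"tx": 0,"ty": -3.8,"tz": 0,"rx": 0,"ry": 0,"rz": 0,"hand": 0}
    - {"tx": 0,"ty": -4.0,"tz": 0,"rx": 0,"ry": 0,"rz": 0,"hand": 0}
    - {"tx": 0,"ty": -4.0,"tz": 0,"rx": 0,"ry": 0,"rz": 0,"hand": 0}

```text
t: 9.03
tool_pos: [518.7, -6.5, 277.4]
tcp_rot: [0.475, -0.471, -0.524, 0.528]
force: [1.4, 0.4, -0.6]
opening: 0.1
```

```bash
python3 -c "
from h import *
plan(P(p0,(0,0,265)))"
```

```text
t 9.0333 pos [518.7  -6.5 277.4] F [ 1.4  0.4 -0.6] open 0.1
R
 [[-0.106 -0.008 -0.994]
 [ 0.994 -0.001 -0.106]
 [ 0.    -1.     0.008]]
rotvec [-0.008 -0.     0.   ]
d world [126.1  94.8 -12.4] in current tool cm [  8.09   1.13 -13.55] in aligned tool cm [  8.09   1.24 -13.54]
aligned T
 [[-0.106  0.    -0.994]
 [ 0.994  0.    -0.106]
 [ 0.    -1.    -0.   ]]
```

arm_command:
  commands:
    - {"tx": 1.6,"ty": 0,"tz": -2.7,"rx": -0.008,"ry": 0,"rz": 0,"hand": 0}
    - {"tx": 1.6,"ty": 0,"tz": -2.7,"rx": 0,"ry": 0,"rz": 0,"hand": 0}
    - {"tx": 1.6,"ty": 0,"tz": -2.7,"rx": 0,"ry": 0,"rz": 0,"hand": 0}
    - {"tx": 1.6,"ty": 0,"tz": -2.7,"rx": 0,"ry": 0,"rz": 0,"hand": 0}
    - {"tx": 1.6,"ty": 0,"tz": -2.7,"rx": 0,"ry": 0,"rz": 0,"hand": 0}

```text
t: 9.45
tool_pos: [645.9, 88.7, 275.1]
tcp_rot: [-0.473, 0.473, 0.526, -0.526]
force: [0.6, 0.2, 0.0]
opening: 0.5
```

arm_command:
  commands:
    - {"tx": 0,"ty": 0.5,"tz": 0,"rx": 0,"ry": 0,"rz": 0,"hand": 0}
    - {"tx": 0,"ty": 0.5,"tz": 0,"rx": 0,"ry": 0,"rz": 0,"hand": 0}
    - {"tx": 0,"ty": 0.5,"tz": 0,"rx": 0,"ry": 0,"rz": 0,"hand": 0}
    - {"tx": 0,"ty": 0,"tz": 0,"rx": 0,"ry": 0,"rz": 0,"hand": 0}
    - {"tx": 0,"ty": 0,"tz": 0,"rx": 0,"ry": 0,"rz": 0,"hand": 0}

```text
t: 9.87
tool_pos: [643.5, 86.4, 258.5]
tcp_rot: [0.474, -0.472, -0.524, 0.527]
force: [-0.7, 0.1, -0.3]
opening: -0.5
```

```bash
python3 - <<'E'
from h import *
plan(P(p0,(0,0,242)))
im=shot('side','s2')[:,:,::-1]
x0,y0=(proj('side',P(p0,(0,0,225)))-35).astype(int)
cv2.imwrite('pics/c5.png',cv2.resize(im[y0:y0+90,x0:x0+70],None,fx=6,fy=6,interpolation=cv2.INTER_CUBIC))
E
```

```text
t 9.8667 pos [643.5  86.4 258.5] F [-0.7  0.1 -0.3] open -0.5
R
 [[-0.105 -0.004 -0.995]
 [ 0.995 -0.001 -0.105]
 [-0.    -1.     0.004]]
rotvec [-0.004 -0.001 -0.   ]
d world [  1.3   1.9 -16.5] in current tool cm [ 0.17  1.65 -0.16] in aligned tool cm [ 0.17  1.65 -0.15]
aligned T
 [[-0.106  0.    -0.994]
 [ 0.994  0.    -0.106]
 [ 0.    -1.    -0.   ]]
```

View pics/c5.png

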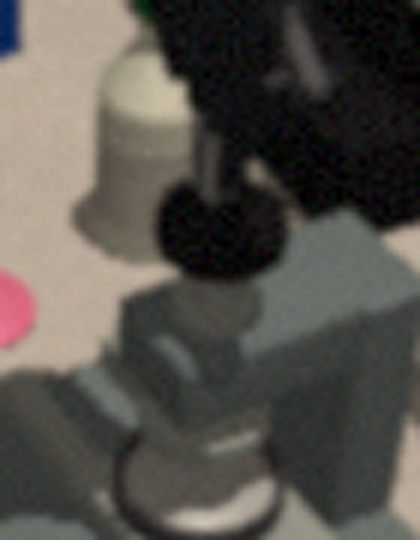

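The crop shows the shut fingers at (210,190) over the head's centre. I'll press now.

arm_command:
  commands:
    - {"tx": 0.1,"ty": 0.6,"tz": -0.1,"rx": 0,"ry": 0,"rz": 0,"hand": 0}
    - {"tx": 0,"ty": 0.6,"tz": 0,"rx": 0,"ry": 0,"rz": 0,"hand": 0}
    - {"tx": 0,"ty": 0.5,"tz": 0,"rx": 0,"ry": 0,"rz": 0,"hand": 0}
    - {"tx": 0,"ty": 0.3,"tz": 0,"rx": 0,"ry": 0,"rz": 0,"hand": 0}
    - {"tx": 0,"ty": 0,"tz": 0,"rx": 0,"ry": 0,"rz": 0,"hand": 0}

```text
t: 10.33
tool_pos: [644.7, 88.5, 237.5]
tcp_rot: [0.474, -0.472, -0.525, 0.527]
force: [-1.5, -0.7, 3.6]
opening: -0.1
```

arm_command:
  commands:
    - {"tx": 0,"ty": 0.6,"tz": 0,"rx": 0,"ry": 0,"rz": 0,"hand": 0}
    - {"tx": 0,"ty": 0.6,"tz": 0,"rx": 0,"ry": 0,"rz": 0,"hand": 0}
    - {"tx": 0,"ty": 0.6,"tz": 0,"rx": 0,"ry": 0,"rz": 0,"hand": 0}
    - {"tx": 0,"ty": 0.4,"tz": 0,"rx": 0,"ry": 0,"rz": 0,"hand": 0}
    - {"tx": 0,"ty": 0,"tz": 0,"rx": 0,"ry": 0,"rz": 0,"hand": 0}

```text
t: 10.75
tool_pos: [645.0, 88.6, 216.6]
tcp_rot: [0.474, -0.472, -0.525, 0.527]
force: [-2.2, 0.0, 10.8]
opening: -0.1
```

arm_command:
  commands:
    - {"tx": 0,"ty": 0.3,"tz": 0,"rx": 0,"ry": 0,"rz": 0,"hand": 0}
    - {"tx": 0,"ty": 0.2,"tz": 0,"rx": 0,"ry": 0,"rz": 0,"hand": 0}
    - {"tx": 0,"ty": 0.1,"tz": 0,"rx": 0,"ry": 0,"rz": 0,"hand": 0}
    - {"tx": 0,"ty": 0.1,"tz": 0,"rx": 0,"ry": 0,"rz": 0,"hand": 0}
    - {"tx": 0,"ty": 0,"tz": 0,"rx": 0,"ry": 0,"rz": 0,"hand": 0}

```text
t: 11.17
tool_pos: [645.0, 88.6, 212.0]
tcp_rot: [0.473, -0.472, -0.526, 0.526]
force: [-8.2, -1.3, 22.9]
opening: -0.1
```

It's at the stop: 23 N at z=212, as predicted. I'll hold.

arm_command:
  commands:
    - {"tx": 0,"ty": 0.05,"tz": 0,"rx": 0,"ry": 0,"rz": 0,"hand": 0}
    - {"tx": 0,"ty": 0,"tz": 0,"rx": 0,"ry": 0,"rz": 0,"hand": 0}
    - {"tx": 0,"ty": 0,"tz": 0,"rx": 0,"ry": 0,"rz": 0,"hand": 0}
    - {"tx": 0,"ty": 0,"tz": 0,"rx": 0,"ry": 0,"rz": 0,"hand": 0}
    - {"tx": 0,"ty": 0,"tz": 0,"rx": 0,"ry": 0,"rz": 0,"hand": 0}

```text
t: 11.58
tool_pos: [645.1, 88.5, 212.1]
tcp_rot: [0.473, -0.472, -0.526, 0.526]
force: [-8.9, -0.4, 26.3]
opening: 0.0
```

arm_command:
  commands:
    - {"tx": 0,"ty": 0,"tz": 0,"rx": 0,"ry": 0,"rz": 0,"hand": 0}
    - {"tx": 0,"ty": -0.8,"tz": 0,"rx": 0,"ry": 0,"rz": 0,"hand": 0}
    - {"tx": 0,"ty": -0.8,"tz": 0,"rx": 0,"ry": 0,"rz": 0,"hand": 0}
    - {"tx": 0,"ty": -0.8,"tz": 0,"rx": 0,"ry": 0,"rz": 0,"hand": 0}
    - {"tx": 0,"ty": -0.8,"tz": 0,"rx": 0,"ry": 0,"rz": 0,"hand": 0}

```text
t: 12.0
tool_pos: [644.9, 88.5, 241.6]
tcp_rot: [0.474, -0.472, -0.525, 0.527]
force: [-0.2, -0.4, 2.2]
opening: -0.1
```

arm_command:
  commands:
    - {"tx": 0,"ty": -1.5,"tz": 0,"rx": 0,"ry": 0,"rz": 0,"hand": 0}
    - {"tx": 0,"ty": -2,"tz": 0,"rx": 0,"ry": 0,"rz": 0,"hand": 0}
    - {"tx": 0,"ty": -2,"tz": 0,"rx": 0,"ry": 0,"rz": 0,"hand": 0}
    - {"tx": 0,"ty": -2,"tz": 0,"rx": 0,"ry": 0,"rz": 0,"hand": 0}
    - {"tx": 0,"ty": -1,"tz": 0,"rx": 0,"ry": 0,"rz": 0,"hand": 0}

```text
t: 12.42
tool_pos: [645.7, 88.6, 327.9]
tcp_rot: [0.473, -0.472, -0.525, 0.526]
force: [1.1, 1.0, 0.9]
opening: -0.2
```

```bash
python3 - <<'E'
from h import *
im=shot('side','s3')[:,:,::-1]
s=readout.get_state();print(s['t'],s['tool_pos'],s['force'])
for n in('plunger_top','shell_center','back_center','tab_top','mug','gift_box'):
    for r in spotter.recognise('side',n)[:2]: print(n,round(r['p'],2),world('side',r['centre']).round())
x0,y0=(proj('side',P(p0,(-60,-40,100)))-60).astype(int)
cv2.imwrite('pics/c6.png',cv2.resize(im[y0:y0+120,x0:x0+120],None,fx=4.8,fy=4.8,interpolation=cv2.INTER_CUBIC))
E
```

```text
12.4667 [646.21159022  88.62203624 329.04662755] [ 0.84036732 -1.2730226   2.37956532]
plunger_top 0.86 [645.  75. 219.]
shell_center 0.78 [641.  77.  60.]
shell_center 0.75 [385. 186.  10.]
back_center 0.6 [663. -73.  57.]
back_center 0.4 [618.  62.  43.]
tab_top 0.77 [523.  -2.  67.]
mug 0.66 [488. 355.  63.]
gift_box 0.86 [ 567. -224.   72.]
```

View pics/c6.png

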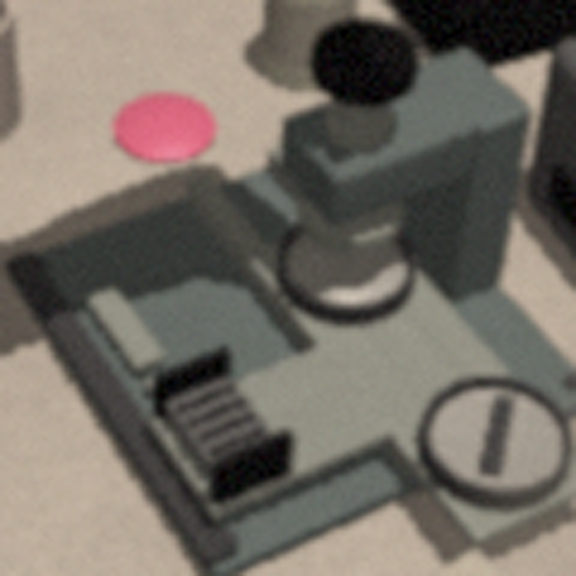

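The plunger head is up at (365,62) and free of the gripper. The dome lies in its die under the ram (345,290), the bar plate is flat in the other die (495,440), and the tab is up (215,420).

```bash
python3 -c "
from h import *
print(ctrl.close_job())"
```

```text
the job is handed in; nothing more can be done
None
```

The job is done and handed in at about 12.5 s of the 42 s; no verdict is reported.

- **Slide:** I pressed the tab with shut fingers and pushed the slide to its -y hard stop, the end that puts the domed front under the ram. I then lifted off so the tab could spring up.
- **Lock check:** Before touching the plunger I confirmed the lock by a light touch: 3.8 N at the tab's up height.
- **Plunger:** I pressed it to its stop, 23–26 N at TCP z = 212 mm, which is the predicted height. I held it there for at least 0.5 s and let it come up.

**Last checks:**
- The plunger is up, the tab reads z = 67 mm (66 expected), and both badge parts lie in their dies.
- The mug and gift box are within a few mm of their first readings.
- The gripper is clear, about 90 mm above the plunger head.

**Disagreement:** The side-camera network put the domed front and the plunger head about 11–13 mm off in y. The ram half hides the domed front. The fitted die rim in the pictures and the push to the hard stop both agree with the expected position, so I took those readings as network error.

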